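# Click the marker open on the bench stop

## Robot

A 6-joint arm with a two-finger parallel gripper is mounted at the origin on a cart in front of the work surface, level with it; the furniture and walls round the work are solid. World frame = base frame: x ahead of the robot, y to its left, z up, the work surface at z = 0. Lengths are in m, angles in degrees, forces in N, time in s.
With the tool pointing down it reaches from about 0.275 to 0.75 m from the base axis. Payload 10.2 kg.
Tool frame: the origin (TCP) lies midway between the tips of the shut fingers; the grasp point (between the pads) lies 19 mm behind it; z points along the fingers, y is the line along which they close (so a half turn about z gives the same grasp; the last joint's range is limited). The gripper opens to 88 mm and grips with 3 to 60 N. Pads are 18 mm wide; open, the fingers measure 123 mm over their backs; the gripper's body (75 mm by 187 mm) begins 45 mm behind the grasp point.
Start: joints at [-85.909, 17.928, 85.812, -0, 76.261, -12.8], TCP at [0.153, -0.502, 0.239] pointing down, gripper open.
Joint ranges: [-168.41, 168.41], [-55.51, 124.54], [10.69, 146.95], [-70.63, 250.63], [1, 178], [-165.06, 165.06]. Speed limits (degrees/s): [136.94, 136.94, 172.46, 180, 180, 180].

## Interface

Orientations are given as [roll, pitch, yaw] about the fixed x, y, z axes, in that order (R = Rz(yaw) Ry(pitch) Rx(roll)).
In Python, from cell import * gives the robot as it stands.
- The arm moves only by the tool play_rows, never from a script. Its argument "increments" is a list of rows, each a list of 7 numbers: the closure, from -1 (fully open) to 1 (shut), so that 0 is half open, then the shift along the tool's x, y, z in mm, then the turn, a rotation vector about the tool's x, y, z in rad. In form: [[gripper, x, y, z, ax, ay, az], ...]. A call has exactly 8 rows; each row shifts and turns the commanded pose from where the row before left it, along the tool's axes as they then stand; what a row does not reach is not made up. A row lasts 1/12 s, in which the tool goes at most 41.7 mm and 7.16 degrees, less where a joint would pass 70% of its speed; a pose out of reach is approached as far as the arm can. A call with a gripper value outside its range is refused whole. The fingers move at their own pace and stop on an object; "grip_force" is the grip in N (left out, the last holds). Time passes only in rows, so rows that do not move let the fingers close, or fill a call up. It gives the time, the measured TCP pose, the force, the opening and the grip force at its end, in the units of the state.
- observe(): the state, without advancing time (a new reading comes with each control period).
- camera(name): name is "side" or "top" or "wrist"; returns a dict with "frame" (384x512x3 uint8, red, green, blue), "range_z" (384x512 float32, m along the optical axis (not along the pixel's ray), 0 where there is no reading), "vertical_fov" (degrees; the focal length in pixels is half the picture's height over the tangent of half this angle, whatever the lens; pixels are square), "cx", "cy" (the principal point, pixels), "rvec" (rotation vector, rad) and "tvec" (3), from world to camera coordinates, as OpenCV has them. Camera axes: x right, y down, z forward; pixel columns grow to the right and rows downward; lengths in m; the calibration is good to about 2 mm. A picture is of the moment at which its call begins.
- job_done(): hands the job in; it is judged then, once.
The state is a dict: "t": time; "joints": joint angles; "joint_velocities": joint speeds; "joint_torque": joint torques, N m; "tool_pos": TCP position; "eef_rot": TCP orientation; "force": force on the tool from outside, world axes, zero at the start; "moment": the same for the moment, N m; "gripper_width": opening from 0.0 (shut) to 1.0 (fully open); "finger_force": force on a finger pad.
Only numpy, scipy, OpenCV 4.12 (cv2) and the standard library are available. Lean on these libraries where they do the work, as an engineer would, in place of code of your own. Each camera call takes 0.05 s, during which the arm holds its last target. There are 200 camera calls.

## Task

Get the retractable marker ready for labelling: pick it up from the mat and click it open by pushing its white end button fully in against the blue face of the bench stop. Then lay it back flat on the middle of the mat, lengthwise along the mat, and let go; leave the petri dish, the beaker and the wash bottle undisturbed.

Things in the scene. Friction and masses are not known exactly. Their poses are not given: they have to be found in the camera images.
- marker_center (a point): Centre of the barrel of a loose retractable marker lying on a thin mat: orange with a white band, 24 x 24 mm rounded square section, 110 mm long (55 mm each way from here), 17 mm above the worktop at the start. x axis along the barrel towards the white end button; z up as it lies. Can be gripped from above across its flat sides.
- button_end (a point): Centre of the end face of the marker's white button, 16 mm diameter, on the barrel's axis; axes as the marker's.
- marker_button (a joint): Travel of the button into the barrel (m): 0 out, 0.010 fully in (hard end). It moves against about 3 N of friction and stays where it is left; it has no spring. As it goes in, a red nib comes out of the nose by as much (up to 10 mm).
- marker: The same marker, 80 g; origin on its underside, 12 mm below marker_center. Black nose ends 80 mm from the centre along -x; the unpressed white button's end is 76 mm away along +x. A thin steel clip on top, 7 to 53 mm along +x, rises 5 mm above the barrel.
- stop_face (a point): Middle of the blue push face (70 mm wide) of a steel bench stop bolted to the worktop; 42 mm above the worktop. The upright face reaches from 11 to 77 mm above the worktop. The point's -x axis points level out of the face, its y axis runs along the width of the face.
- bench_stop: The whole bench stop, fixed, 80 mm wide, 80 mm high, reaching 77 mm behind its face (+x), only the flat mat lies before it; origin on the worktop under the middle of the face; axes as stop_face.
- mat_center (a point): Middle of the upper side of a flat white silicone mat with a blue border, 200 mm (its x, lengthwise) by 110 mm (its y), 5 mm thick, no rim, fixed to the worktop; 5 mm above the worktop.
- mat: The same mat; origin under its middle on the worktop, axes as mat_center.
- petri_dish: Small clear petri dish with lid, 55 mm diameter, 11 mm high, loose; bystander. Origin at the centre of its underside.
- beaker: Low clear glass beaker, 53 mm diameter, 65 mm high, loose; bystander. Origin at the centre of its underside.
- wash_bottle: White wash bottle with red top and a bent spout, 99 x 68 x 199 mm, loose; bystander. Origin at the centre of its underside.
- clamp_stand: Tall laboratory clamp stand, fixed, an obstacle: base plate 104 x 200 mm, rod 0.73 m high, clamp and a hanging thermometer from 0.32 m above the worktop upwards, which reach up to 0.12 m from the rod towards the robot, at about x = 0.47 to 0.55, y = -0.03 to 0.01. Keep raised arm parts clear of it.

How it is judged:
By the outcome, as a careful person would: the job done as asked, in the order asked, and still so for the second after the job is handed in, with the robot touching nothing.
It also fails if it takes over 42 s, if anything falls off the work surface, if the arm or the gripper's body presses on something with over 40 N, if the wrist force passes 120 N, or if a joint passes its speed limit or range.

## Working session

There is one attempt and no reset: what is moved stays moved. The work goes in short steps, Python scripts to look and compute and a tool call to move; the robot and the scene stay as the last step left them, time stands still between calls to the robot, and variables do not carry over. Pictures are saved under pics/ and viewed, at most 10 in all, crops included, and the job is handed in when it is done.

Besides the shell and the picture viewer there is one more tool, called by a JSON object that holds its "method" and its "body", one argument or row to a line. play_rows: Moves the arm, as the interface text tells. Its arguments: {"type":"object","properties":{"increments":{"type":"array"},"grip_force":{"type":"number"}},"required":["increments"]}

```bash
mkdir -p pics; ls; cat > h.py <<'E'
from cell import *
import numpy as np, cv2
def shot(n):
    c=camera(n); R=cv2.Rodrigues(np.array(c["rvec"],float))[0]; t=np.array(c["tvec"],float).ravel()
    f=192/np.tan(np.radians(c["vertical_fov"])/2)
    return c,R,t,f
def ray(s,u,v,z):
    c,R,t,f=s; d=R.T@np.array([(u-c["cx"])/f,(v-c["cy"])/f,1]); o=-R.T@t
    return o+d*(z-o[2])/d[2]
def pts(s):
    c,R,t,f=s; v,u=np.mgrid[:384,:512]; Z=c["range_z"]
    P=np.stack([(u-c["cx"])/f*Z,(v-c["cy"])/f*Z,Z],-1)-t
    return P@R
def save(s,n): cv2.imwrite(f"pics/{n}.png",s[0]["frame"][...,::-1])
E
python3 - <<'E'
from h import *
o=observe(); print(o)
ss=[shot(n) for n in("top","side")]
cv2.imwrite("pics/a.png",cv2.resize(np.hstack([s[0]["frame"] for s in ss])[...,::-1],(800,300),interpolation=cv2.INTER_AREA))
save(ss[0],"top")
for s in ss: print(-s[1].T@s[2], s[1][2], s[3],s[0]["cx"],s[0]["cy"])
E
```

```text
pics
{'t': 0.0, 'joints': array([-8.59081709e+01,  1.79596831e+01,  8.58553930e+01,  1.27124500e-03,
        7.62604949e+01, -1.28001922e+01]), 'joint_velocities': array([-0.04932385, -0.02020704, -0.03278039,  0.05098693, -0.06954773,
        0.00549268]), 'joint_torque': array([-1.31909110e-03, -4.02206182e+01, -2.52268785e+01,  6.94018439e-02,
        3.52549553e-02, -9.30237366e-05]), 'tool_pos': array([ 0.15252098, -0.50209169,  0.23814984]), 'eef_rot': array([-1.79926580e+02, -1.79466933e-02,  1.68917070e+01]), 'force': array([0.84932489, 0.71461425, 0.7316192 ]), 'moment': array([ 0.02147944, -0.02955017,  0.01436654]), 'finger_force': 0.0, 'gripper_width': 0.9992059754202396}
[ 0.37357196 -0.22229299  1.59390761] [ 0.13027044  0.00510293 -0.99146537] 496.8401800711188 256.51130627430445 192.6857357464071
[0.17076176 0.89280497 0.97917201] [ 0.26743026 -0.74800713 -0.60742604] 471.96397376747035 256.3199214744971 187.29024465779733
```

View pics/a.png

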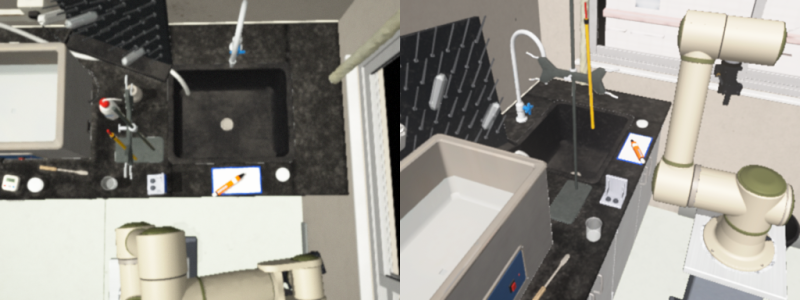

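View pics/top.png

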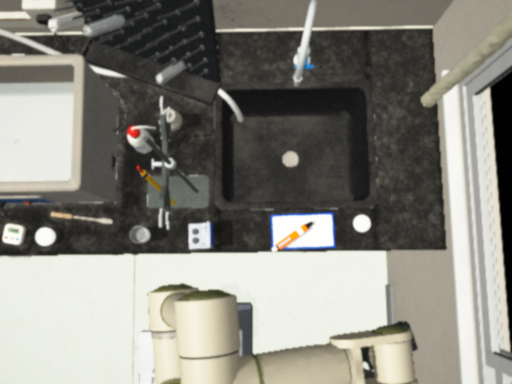

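The top view shows the mat at about (303,231), with the marker on it running from (273,248) at the button to (313,223) at the black nose. The bench stop is at (200,235), the dish at (362,223), the beaker at (139,235) and the wash bottle at (140,135).

```bash
python3 - <<'E'
from h import *
s=shot("top"); d=shot("side"); save(s,"t2")
for nm,q in(("top",s),("side",d)):
    hsv=cv2.cvtColor(q[0]["frame"],cv2.COLOR_RGB2HSV); P=pts(q)
    for cn,lo,hi in(("orange",(5,130,120),(20,255,255)),("blue",(100,100,80),(130,255,255))):
        m=cv2.inRange(hsv,lo,hi); n,l,st,ce=cv2.connectedComponentsWithStats(m)
        for i in range(1,n):
            if st[i,4]<25: continue
            k=(l==i); print(nm,cn,st[i],ce[i].round(1),np.median(P[k],0).round(3))
            if nm=="top" and cn=="blue" and st[i,4]>50:
                c=max(cv2.findContours(k.astype(np.uint8),0,2)[0],key=cv2.contourArea)
                b=cv2.boxPoints(cv2.minAreaRect(c)); print([ray(s,*x,.005).round(4).tolist() for x in b])
            if cn=="orange":
                c=np.argwhere(k)[:,::-1]; p=np.array([ray(q,*x,.026) for x in c])[:,:2]
                vv=np.linalg.svd(p-p.mean(0))[2][0]; print(p.mean(0),np.degrees(np.arctan2(vv[1],vv[0])),np.ptp((p-p.mean(0))@vv))
# stop & dish heights from depth in top
P=pts(s)
for r in((180,215,220,255),(350,215,375,235),(125,222,155,250)):
    q=P[r[1]:r[3],r[0]:r[2]].reshape(-1,3)
    for a,b in((.006,.02),(.02,.06),(.06,.09)):
        k=q[(q[:,2]>a)&(q[:,2]<b)]
        if len(k)>5: print(r,a,b,len(k),k.min(0).round(3),k.max(0).round(3))
a=cv2.resize(s[0]["frame"][195:260,170:390],(800,236),interpolation=cv2.INTER_CUBIC)
b=cv2.resize(d[0]["frame"][150:320,220:350],(260,340),interpolation=cv2.INTER_CUBIC)
c=np.zeros((576,800,3),np.uint8); c[:236]=a; c[236:,:260]=b; c[236:,260:]=cv2.resize(d[0]["frame"][160:220,270:350],(540,340)); cv2.imwrite("pics/b.png",c[...,::-1])
E
```

```text
top orange [140 170   6   6  26] [142.7 172.3] [ 0.538 -0.002  0.66 ]
[0.65138831 0.14967616] 138.65235228272425 0.01621286387138738
top orange [302 225   6   7  31] [304.5 227.8] [ 0.465 -0.362  0.027]
[ 0.4654603  -0.36354201] -160.98318555596575 0.01983193145465987
top orange [277 231  22  19  97] [288.8 239.3] [ 0.434 -0.317  0.027]
[ 0.43018437 -0.31337306] 127.21762713737046 0.0756808251768103
top blue [304  59  10  12  60] [307.8  65.4] [ 0.977 -0.382  0.075]
[[0.9919, -0.3787, 0.005], [1.0302, -0.3798, 0.005], [1.0296, -0.4099, 0.005], [0.9913, -0.4087, 0.005]]
top blue [270 212  66  38 392] [304.7 230.5] [ 0.458 -0.372  0.002]
[[0.5139, -0.2538, 0.005], [0.5185, -0.4615, 0.005], [0.4004, -0.4618, 0.005], [0.3958, -0.2561, 0.005]]
top blue [211 223   2  23  43] [211.5 234.2] [ 0.447 -0.072  0.038]
side orange [299 187  10  18  80] [303.2 194.3] [ 0.437 -0.304  0.028]
[ 0.4353142  -0.30390503] 117.67013327126185 0.08982734478431341
side blue [157 131  14  16 132] [163.5 138.5] [ 0.977 -0.364  0.075]
side blue [277 169  34  43 132] [290.2 197.4] [ 0.493 -0.261  0.003]
side blue [313 176  11  26  53] [318.1 188. ] [ 0.403 -0.388  0.004]
side blue [ 112  322   48   62 1228] [140.3 359.2] [0.551 0.472 0.156]
(180, 215, 220, 255) 0.006 0.02 391 [ 0.398 -0.089  0.006] [0.513 0.032 0.02 ]
(180, 215, 220, 255) 0.02 0.06 75 [ 0.41  -0.073  0.02 ] [ 0.486 -0.011  0.058]
(180, 215, 220, 255) 0.06 0.09 123 [ 0.409 -0.073  0.062] [ 0.488 -0.054  0.09 ]
(350, 215, 375, 235) 0.006 0.02 238 [ 0.444 -0.588  0.006] [ 0.505 -0.51   0.02 ]
(125, 222, 155, 250) 0.006 0.02 68 [0.407 0.115 0.006] [0.491 0.209 0.02 ]
(125, 222, 155, 250) 0.02 0.06 91 [0.429 0.128 0.021] [0.478 0.178 0.06 ]
(125, 222, 155, 250) 0.06 0.09 48 [0.428 0.127 0.06 ] [0.477 0.177 0.073]
```

View pics/b.png

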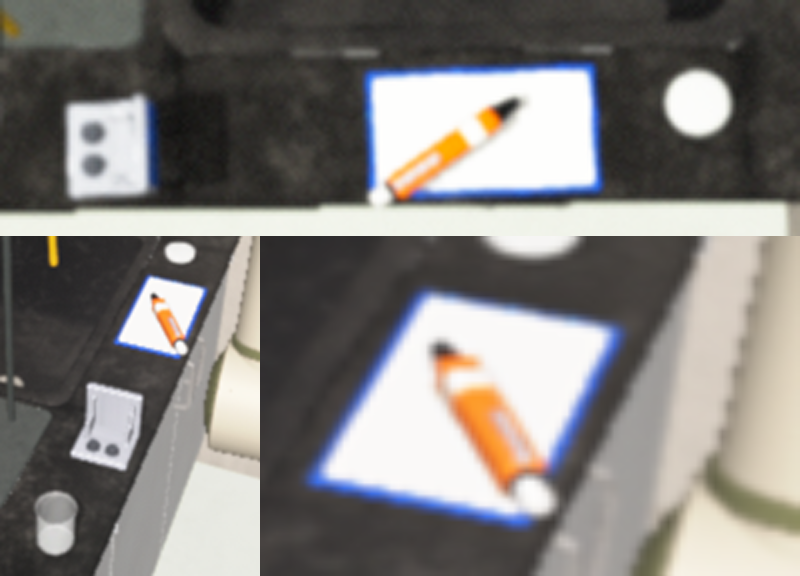

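The close-up shows the marker lying diagonally, with the button towards the robot at crop (380,197), close to the mat's corner. The blue stop face looks towards −y, at y ≈ −0.073. I'll hover above the marker with tool x along its axis and use the wrist camera.

{"method": "play_rows", "body": {
  "increments": [
    [-1, 40, -10, 0, 0, 0, 0],
    [-1, 40, -10, 0, 0, 0, 0],
    [-1, 40, -10, 0, 0, 0, 0],
    [-1, 40, -10, 0, 0, 0, 0],
    [-1, 40, -10, 0, 0, 0, 0],
    [-1, 40, -10, 0, 0, 0, 0],
    [-1, 40, -10, 0, 0, 0, 0],
    [-1, 40, -10, 0, 0, 0, 0]
  ],
  "grip_force": 35
}}

```text
t: 0.87
tool_pos: [0.437, -0.3313, 0.2387]
eef_rot: [-180.0, 0.0, 16.9]
force: [0.5, -0.5, -0.3]
gripper_width: 0.999
finger_force: 0.0
```

{"method": "play_rows", "body": {
  "increments": [
    [-1, 0, 0, 0, 0, 0, -0.118],
    [-1, 0, 0, 0, 0, 0, -0.118],
    [-1, 0, 0, 0, 0, 0, -0.118],
    [-1, 0, 0, 0, 0, 0, -0.118],
    [-1, 0, 0, 0, 0, 0, -0.118],
    [-1, 0, 0, 0, 0, 0, -0.118],
    [-1, 0, 0, 0, 0, 0, -0.118],
    [-1, 0, 0, 0, 0, 0, -0.118]
  ]
}}

```text
t: 1.53
tool_pos: [0.4354, -0.3328, 0.2385]
eef_rot: [-180.0, -0.0, 71.3]
force: [-0.4, 0.4, -0.4]
gripper_width: 0.998
finger_force: 0.0
```

{"method": "play_rows", "body": {
  "increments": [
    [-1, 0, 0, 0, 0, 0, -0.118],
    [-1, 0, 0, 0, 0, 0, -0.118],
    [-1, 0, 0, 0, 0, 0, -0.118],
    [-1, 0, 0, 0, 0, 0, -0.118],
    [-1, 0, 0, 0, 0, 0, -0.118],
    [-1, 0, 0, 0, 0, 0, -0.118],
    [-1, 0, 0, 0, 0, 0, -0.118],
    [-1, 0, 0, 0, 0, 0, -0.118]
  ]
}}

```text
t: 2.2
tool_pos: [0.4354, -0.3328, 0.2385]
eef_rot: [-180.0, -0.0, 125.4]
force: [-0.3, 0.5, 1.0]
gripper_width: 1.0
finger_force: 0.0
```

```bash
python3 - <<'E'
from h import *
s=shot("wrist"); save(s,"w1"); o=observe(); print(o["t"],o["tool_pos"],o["eef_rot"],o["joints"])
print(-s[1].T@s[2])
hsv=cv2.cvtColor(s[0]["frame"],cv2.COLOR_RGB2HSV); m=cv2.inRange(hsv,(5,130,120),(20,255,255))
n,l,st,ce=cv2.connectedComponentsWithStats(m)
for i in range(1,n):
    if st[i,4]>100: print(st[i],ce[i],np.median(pts(s)[l==i],0))
E
```

```text
2.25 [ 0.43539837 -0.3328063   0.23851959] [-1.79993194e+02 -2.54040216e-02  1.25801922e+02] [-4.96433497e+01  2.08651084e+01  8.17728527e+01 -4.88481197e-03
  7.73879032e+01 -8.54442055e+01]
[ 0.38647275 -0.2643402   0.3847507 ]
[ 250  104   22   69 1108] [260.63176895 140.64891697] [ 0.42952894 -0.31105942  0.0288141 ]
[251 185  20  13 230] [260.17826087 191.28695652] [ 0.46281183 -0.358004    0.0288359 ]
```

View pics/w1.png

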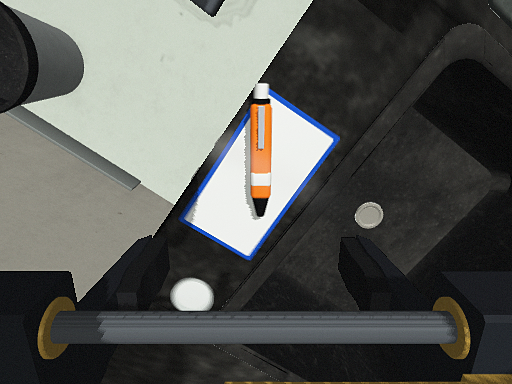

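The wrist view shows the marker upright in the picture: button tip near (262,84), orange barrel from v=104 to v=198, nose tip at (261,216). The mat corners are at about (267,88), (339,138), (250,259) and (181,219).

```bash
cat >> h.py <<'E'
def marker(s,ztop=.029):
    hsv=cv2.cvtColor(s[0]["frame"],cv2.COLOR_RGB2HSV); m=cv2.inRange(hsv,(5,130,120),(20,255,255))
    n,l,st,ce=cv2.connectedComponentsWithStats(m)
    k=np.argwhere(np.isin(l,[i for i in range(1,n) if st[i,4]>100]))[:,::-1]
    P=np.array([ray(s,*x,ztop) for x in k])[:,:2]
    big=max(range(1,n),key=lambda i:st[i,4]); oth=[i for i in range(1,n) if st[i,4]>100 and i!=big]
    box=cv2.minAreaRect((P*1e4).astype(np.float32)); b=cv2.boxPoints(box)/1e4
    c=np.array(box[0])/1e4; e=b[1]-b[0]; f=b[2]-b[1]; ax=e if e@e>f@f else f
    L=np.linalg.norm(ax); W=min(np.linalg.norm(e),np.linalg.norm(f)); ax=ax/L
    q=ray(s,*ce[big],ztop)[:2]
    if (q-c)@ax<0: ax=-ax
    return c,ax,np.degrees(np.arctan2(ax[1],ax[0])),L,W
E
python3 - <<'E'
from h import *
s=shot("wrist"); c,ax,a,L,W=marker(s); print(c,ax,a,L,W)
for u,v in((262,84),(261,216)): print(ray(s,u,v,.017))
hsv=cv2.cvtColor(s[0]["frame"],cv2.COLOR_RGB2HSV); m=cv2.inRange(hsv,(100,120,80),(130,255,255))
ct=max(cv2.findContours(m,0,2)[0],key=cv2.contourArea)
P=np.array([ray(s,*x[0],.005)[:2] for x in ct])
r=cv2.minAreaRect((P*1e4).astype(np.float32)); print("mat",np.array(r[0])/1e4,np.array(r[1])/1e4,r[2])
o=observe(); p=o["tool_pos"]; psi=np.radians(o["eef_rot"][2]); d=c-p[:2]
print("tool dx,dy mm",1e3*(np.cos(psi)*d[0]+np.sin(psi)*d[1]),1e3*(np.sin(psi)*d[0]-np.cos(psi)*d[1]),"turn",a-o["eef_rot"][2])
E
```

```text
[ 0.43651895 -0.32056943] [-0.5704077  0.8213617] 124.778656 0.10767449 0.02334088
[ 0.39397581 -0.25990771  0.017     ]
[ 0.48539703 -0.38645668  0.017     ]
mat [ 0.4544832  -0.35621716] [0.10943242 0.19910416] 0.8802617788314819
tool dx,dy mm 9.37347008817167 7.9305826039018745 turn -0.3575587329910519
```

{"method": "play_rows", "body": {
  "increments": [
    [-1, 1.5, 1.4, 30, 0, 0, 0.002],
    [-1, 1.5, 1.4, 35, 0, 0, 0.002],
    [-1, 1.5, 1.4, 35, 0, 0, 0.002],
    [-1, 1.5, 1.4, 35, 0, 0, 0.002],
    [-1, 1.5, 1.4, 35, 0, 0, 0.002],
    [-1, 1.5, 1.4, 25, 0, 0, 0],
    [-1, 0, 0, 10, 0, 0, 0],
    [-1, 0, 0, 0, 0, 0, 0]
  ]
}}

```text
t: 2.97
tool_pos: [0.4365, -0.3199, 0.0319]
eef_rot: [-180.0, -0.2, 124.3]
force: [-0.1, -0.2, 0.5]
gripper_width: 1.002
finger_force: 0.0
```

```bash
python3 - <<'E'
from h import *
s=shot("wrist"); save(s,"w2"); print(observe()["tool_pos"]); print(marker(s))
E
```

```text
[ 0.43730035 -0.32079879  0.03383611]
(array([ 0.42772998, -0.30745552]), array([-0.56628823,  0.82420725], dtype=float32), np.float32(124.49179), np.float32(0.07884981), np.float32(0.022706913))
```

View pics/w2.png

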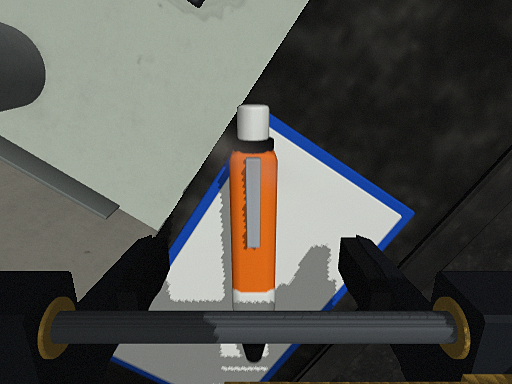

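The marker (u≈254) sits centred between the fingers, which are at about u=150 and u=358. Next I descend and close.

{"method": "play_rows", "body": {
  "increments": [
    [-1, 0, 0, 10, 0, 0, 0],
    [-1, 0, 0, 10, 0, 0, 0],
    [-1, 0, 0, 4, 0, 0, 0],
    [-0.5, 0, 0, 0, 0, 0, 0],
    [0, 0, 0, 0, 0, 0, 0],
    [1, 0, 0, 0, 0, 0, 0],
    [1, 0, 0, 0, 0, 0, 0],
    [1, 0, 0, 0, 0, 0, 0]
  ],
  "grip_force": 35
}}

```text
t: 3.68
tool_pos: [0.4374, -0.3208, 0.0101]
eef_rot: [180.0, 0.0, 124.5]
force: [0.4, -0.2, 0.8]
gripper_width: 0.644
finger_force: 0.0
```

{"method": "play_rows", "body": {
  "increments": [
    [1, 0, 0, 0, 0, 0, 0],
    [1, 0, 0, 0, 0, 0, 0],
    [1, 0, 0, 0, 0, 0, 0],
    [1, 0, 0, 0, 0, 0, 0],
    [1, 0, 0, 0, 0, 0, 0],
    [1, 0, 0, 0, 0, 0, 0],
    [1, 0, 0, 0, 0, 0, 0],
    [1, 0, 0, 0, 0, 0, 0]
  ]
}}

```text
t: 4.35
tool_pos: [0.4372, -0.3206, 0.0097]
eef_rot: [-180.0, -0.0, 124.5]
force: [-0.6, -0.7, 0.4]
gripper_width: 0.269
finger_force: 35.0
```

{"method": "play_rows", "body": {
  "increments": [
    [1, 0, 0, -10, 0, 0, 0],
    [1, 0, 0, -10, 0, 0, 0],
    [1, 0, 0, -10, 0, 0, 0.1],
    [1, 0, 0, 0, 0, 0, 0.1],
    [1, 0, 0, 0, 0, 0, 0.1],
    [1, 0, 0, 0, 0, 0, 0.1],
    [1, 0, 0, 0, 0, 0, 0.1],
    [1, 0, 0, 0, 0, 0, 0.1]
  ]
}}

```text
t: 5.02
tool_pos: [0.4375, -0.3209, 0.0409]
eef_rot: [180.0, 0.1, 89.8]
force: [-0.8, 0.6, -0.3]
gripper_width: 0.266
finger_force: 35.0
```

```bash
python3 - <<'E'
from h import *
s=shot("top");w=shot("wrist"); save(w,"w3"); print(observe()["tool_pos"],observe()["eef_rot"])
cv2.imwrite("pics/c.png",np.hstack([cv2.resize(s[0]["frame"][205:265,180:240],(512,512),interpolation=cv2.INTER_CUBIC)[:384],w[0]["frame"]])[:,:,::-1][:,224:])
hsv=cv2.cvtColor(s[0]["frame"],cv2.COLOR_RGB2HSV); m=cv2.inRange(hsv,(100,100,60),(130,255,255))
P=pts(s)
for nm,q in(("top",s),("wrist",w)):
    hsv=cv2.cvtColor(q[0]["frame"],cv2.COLOR_RGB2HSV); m=cv2.inRange(hsv,(100,100,60),(130,255,255))>0
    A=pts(q)[m]; k=A[(abs(A[:,0]-.448)<.06)&(abs(A[:,1]+.073)<.03)&(A[:,2]>.008)]
    print(nm,len(k)); 
    if len(k)>8: print(k.min(0),k.max(0),np.median(k,0),np.polyfit(k[:,0],k[:,1],1))
# stop top plate
A=pts(s)[215:255,180:222].reshape(-1,3); k=A[(A[:,2]>.07)&(A[:,2]<.09)]
r=cv2.minAreaRect((k[:,:2]*1e4).astype(np.float32)); print("top edge",r,len(k))
print("marker",marker(w,.059))
E
```

```text
[ 0.43747171 -0.32086072  0.04074052] [1.79954093e+02 4.87167982e-02 9.00576018e+01]
top 43
[ 0.41585752 -0.07310373  0.01591955] [ 0.48501688 -0.06941392  0.07092166] [ 0.45075877 -0.07187595  0.03730169] [ 0.02575685 -0.08350101]
wrist 0
top edge ((4483.1259765625, -665.9810791015625), (180.01759338378906, 787.7730102539062), 83.99806213378906) 106
marker (array([ 0.45444756, -0.34437144]), array([-0.5806744 ,  0.81413585], dtype=float32), np.float32(125.497986), np.float32(0.15968293), np.float32(0.07876147))
```

View pics/c.png

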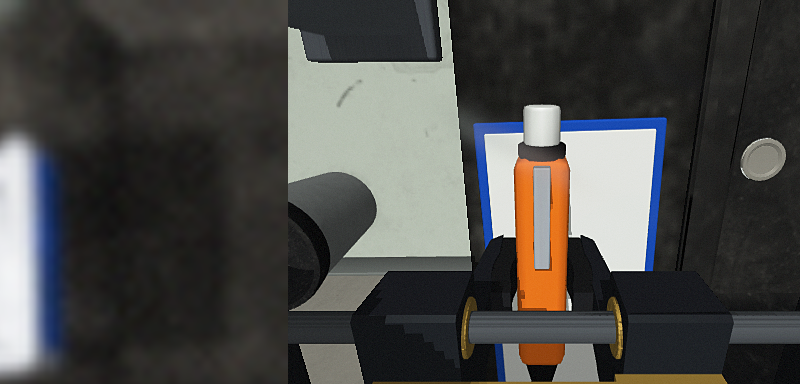

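The wrist crop shows the marker held straight and level, button up at (542,110), still out. The top crop shows the blue face almost square to y. I approach the stop with x centred on the face.

{"method": "play_rows", "body": {
  "increments": [
    [1, 15, 1.4, 0, 0, 0, -0.002],
    [1, 20, 1.4, 0, 0, 0, -0.002],
    [1, 25, 1.4, 0, 0, 0, -0.002],
    [1, 25, 1.4, 0, 0, 0, -0.002],
    [1, 25, 1.4, 0, 0, 0, -0.002],
    [1, 25, 1.4, 0, 0, 0, -0.002],
    [1, 15, 1.4, 0, 0, 0, -0.002],
    [1, 5, 1.2, 0, 0, 0, -0.002]
  ]
}}

```text
t: 5.78
tool_pos: [0.4467, -0.1628, 0.0401]
eef_rot: [-180.0, -0.0, 91.3]
force: [-0.0, 0.0, -0.7]
gripper_width: 0.272
finger_force: 35.0
```

{"method": "play_rows", "body": {
  "increments": [
    [1, 0, 0, 0, 0, 0, 0],
    [1, 0, 0, 0, 0, 0, 0],
    [1, 2, 0, 0, 0, 0, 0],
    [1, 2, 0, 0, 0, 0, 0],
    [1, 2, 0, 0, 0, 0, 0],
    [1, 2, 0, 0, 0, 0, 0],
    [1, 0, 0, 0, 0, 0, 0],
    [1, 0, 0, 0, 0, 0, 0]
  ]
}}

```text
t: 6.45
tool_pos: [0.4468, -0.1576, 0.0397]
eef_rot: [180.0, 0.0, 91.0]
force: [-0.6, -0.1, -0.1]
gripper_width: 0.264
finger_force: 35.0
```

```bash
python3 - <<'E'
from h import *
s=shot("wrist"); save(s,"w4"); d=shot("side"); o=observe();print(o["tool_pos"],o["eef_rot"],o["force"])
cv2.imwrite("pics/d.png",np.hstack([s[0]["frame"][:,120:400],cv2.resize(d[0]["frame"][170:266,230:340],(440,384),interpolation=cv2.INTER_CUBIC)])[...,::-1])
E
```

```text
[ 0.44680443 -0.15763911  0.03971482] [1.79999368e+02 1.74179742e-03 9.10312700e+01] [-0.79245997  0.57561145 -0.24461235]
```

View pics/d.png

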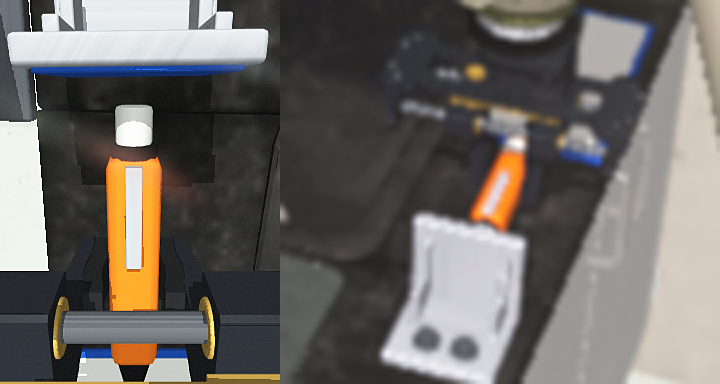

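The left part shows the button tip at (133,107) just short of the blue face at (130,70), well centred. No contact yet, so I push in small steps.

{"method": "play_rows", "body": {
  "increments": [
    [1, 2, 0, 0, 0, 0, 0],
    [1, 2, 0, 0, 0, 0, 0],
    [1, 2, 0, 0, 0, 0, 0],
    [1, 2, 0, 0, 0, 0, 0],
    [1, 1.5, 0, 0, 0, 0, 0],
    [1, 1.5, 0, 0, 0, 0, 0],
    [1, 1, 0, 0, 0, 0, 0],
    [1, 0, 0, 0, 0, 0, 0]
  ]
}}

```text
t: 7.22
tool_pos: [0.4466, -0.1455, 0.0398]
eef_rot: [180.0, 0.0, 91.0]
force: [0.1, -0.0, -1.8]
gripper_width: 0.269
finger_force: 35.0
```

{"method": "play_rows", "body": {
  "increments": [
    [1, 1, 0, 0, 0, 0, 0],
    [1, 1, 0, 0, 0, 0, 0],
    [1, 1, 0, 0, 0, 0, 0],
    [1, 0, 0, 0, 0, 0, 0],
    [1, 0, 0, 0, 0, 0, 0],
    [1, 0, 0, 0, 0, 0, 0],
    [1, 0, 0, 0, 0, 0, 0],
    [1, 0, 0, 0, 0, 0, 0]
  ]
}}

```text
t: 7.88
tool_pos: [0.4466, -0.1426, 0.0397]
eef_rot: [180.0, 0.0, 91.0]
force: [1.0, -2.5, -0.3]
gripper_width: 0.268
finger_force: 35.0
```

{"method": "play_rows", "body": {
  "increments": [
    [1, 1, 0, 0, 0, 0, 0],
    [1, 1, 0, 0, 0, 0, 0],
    [1, 1, 0, 0, 0, 0, 0],
    [1, 1, 0, 0, 0, 0, 0],
    [1, 1, 0, 0, 0, 0, 0],
    [1, 1, 0, 0, 0, 0, 0],
    [1, 0, 0, 0, 0, 0, 0],
    [1, 0, 0, 0, 0, 0, 0]
  ]
}}

```text
t: 8.55
tool_pos: [0.4464, -0.1364, 0.0397]
eef_rot: [-180.0, -0.0, 91.0]
force: [-0.1, -0.8, -0.9]
gripper_width: 0.273
finger_force: 35.0
```

{"method": "play_rows", "body": {
  "increments": [
    [1, 1, 0, 0, 0, 0, 0],
    [1, 0.5, 0, 0, 0, 0, 0],
    [1, 0.5, 0, 0, 0, 0, 0],
    [1, 0, 0, 0, 0, 0, 0],
    [1, 0, 0, 0, 0, 0, 0],
    [1, 0, 0, 0, 0, 0, 0],
    [1, 0, 0, 0, 0, 0, 0],
    [1, 0, 0, 0, 0, 0, 0]
  ]
}}

```text
t: 9.22
tool_pos: [0.4466, -0.1354, 0.0399]
eef_rot: [180.0, 0.1, 91.1]
force: [-1.4, -8.0, -1.3]
gripper_width: 0.266
finger_force: 35.0
```

{"method": "play_rows", "body": {
  "increments": [
    [1, 0.5, 0, 0, 0, 0, 0],
    [1, 0.5, 0, 0, 0, 0, 0],
    [1, 0, 0, 0, 0, 0, 0],
    [1, 0, 0, 0, 0, 0, 0],
    [1, 0, 0, 0, 0, 0, 0],
    [1, 0, 0, 0, 0, 0, 0],
    [1, 0, 0, 0, 0, 0, 0],
    [1, 0, 0, 0, 0, 0, 0]
  ]
}}

```text
t: 9.88
tool_pos: [0.4468, -0.1353, 0.0401]
eef_rot: [179.9, 0.2, 91.1]
force: [-1.3, -14.2, -1.1]
gripper_width: 0.272
finger_force: 35.0
```

{"method": "play_rows", "body": {
  "increments": [
    [1, 0.5, 0, 0, 0, 0, 0],
    [1, 0, 0, 0, 0, 0, 0],
    [1, 0, 0, 0, 0, 0, 0],
    [1, 0, 0, 0, 0, 0, 0],
    [1, 0, 0, 0, 0, 0, 0],
    [1, 0, 0, 0, 0, 0, 0],
    [1, 0, 0, 0, 0, 0, 0],
    [1, 0, 0, 0, 0, 0, 0]
  ]
}}

```text
t: 10.55
tool_pos: [0.4469, -0.1353, 0.0402]
eef_rot: [179.9, 0.2, 91.1]
force: [-2.4, -16.6, -1.2]
gripper_width: 0.265
finger_force: 35.0
```

```bash
python3 - <<'E'
from h import *
s=shot("wrist"); save(s,"w5"); o=observe();print(o["t"],o["tool_pos"],o["eef_rot"],o["force"])
E
```

```text
10.6 [ 0.44685867 -0.13524086  0.04016822] [179.91642692   0.24536198  91.09442996] [ -2.86655498 -16.37164214  -0.79950695]
```

The force climbs to 16 N with no further travel, so the button is on its hard end. Next I back off to above the mat centre and check the button.

{"method": "play_rows", "body": {
  "increments": [
    [1, -15, 0.5, 0, 0, 0, 0],
    [1, -32, 0.5, 0, 0, 0, 0],
    [1, -38, 1, 0, 0, 0, 0],
    [1, -38, 1, 0, 0, 0, 0],
    [1, -38, 1, 0, 0, 0, 0],
    [1, -38, 1, 0, 0, 0, 0],
    [1, -25, 0, 0, 0, 0, 0],
    [1, 0, 0, 0, 0, 0, 0]
  ]
}}

```text
t: 11.27
tool_pos: [0.4549, -0.361, 0.0395]
eef_rot: [180.0, 0.1, 90.8]
force: [-0.6, -1.0, -0.6]
gripper_width: 0.271
finger_force: 35.0
```

```bash
python3 - <<'E'
from h import *
s=shot("wrist"); a=cv2.imread("pics/w3.png"); d=shot("side"); o=observe();print(o["t"],o["tool_pos"],o["eef_rot"],o["force"])
cv2.imwrite("pics/e.png",np.hstack([a[60:384,180:380],s[0]["frame"][60:384,180:380,::-1],cv2.resize(d[0]["frame"][150:231,270:360,::-1],(360,324),interpolation=cv2.INTER_CUBIC)]))
hsv=cv2.cvtColor(s[0]["frame"],cv2.COLOR_RGB2HSV); m=cv2.inRange(hsv,(5,130,120),(20,255,255)); m[:, :220]=0; m[:,310:]=0
k=np.argwhere(m>0); k=k[k[:,0]<300]; v0=k[:,0].min()
for v in (v0,v0+5,200,250):
    u=k[k[:,0]==v][:,1]; print(v,u.min(),u.max(),ray(s,(u.min()+u.max())/2,v,o["tool_pos"][2]+.019).round(4))
hsv=cv2.cvtColor(s[0]["frame"],cv2.COLOR_RGB2HSV); b=cv2.inRange(hsv,(100,120,60),(130,255,255)); n,l,st,ce=cv2.connectedComponentsWithStats(b)
print(st[1:][st[1:,4]>60])
E
```

```text
11.3667 [ 0.45490914 -0.35666515  0.03907836] [-1.79948674e+02 -1.00084768e-01  9.09618869e+01] [ 0.72113886  0.66228349 -0.3917418 ]
157 230 277 [ 0.4532 -0.3056  0.0581]
162 228 279 [ 0.4533 -0.3077  0.0581]
200 228 279 [ 0.4535 -0.3242  0.0581]
250 228 278 [ 0.4536 -0.3482  0.0581]
[[ 150   39  210  232 6794]]
```

View pics/e.png

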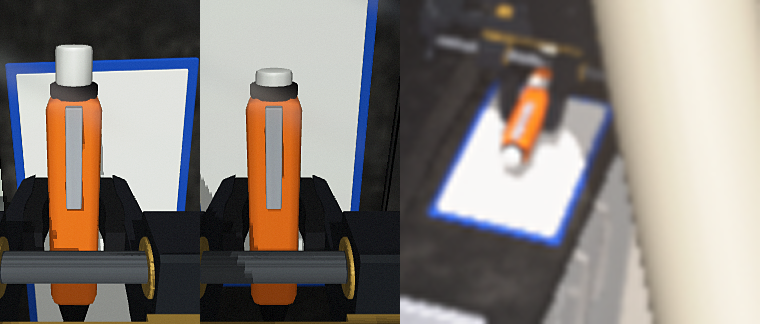

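The middle crop shows the button pushed in to a short stub at (275,75), against the longer one at (73,65) before. The marker is held straight along the mat. I shift 3 mm along it and lower.

{"method": "play_rows", "body": {
  "increments": [
    [1, 1, 0, 4, 0, 0, 0],
    [1, 1, 0, 6, 0, 0, 0],
    [1, 1, 0, 6, 0, 0, 0],
    [1, 0, 0, 6, 0, 0, 0],
    [1, 0, 0, 4, 0, 0, 0],
    [1, 0, 0, 2, 0, 0, 0],
    [1, 0, 0, 0.5, 0, 0, 0],
    [1, 0, 0, 0, 0, 0, 0]
  ]
}}

```text
t: 12.03
tool_pos: [0.4553, -0.3539, 0.0111]
eef_rot: [-180.0, -0.0, 91.0]
force: [-0.4, 0.0, -0.5]
gripper_width: 0.269
finger_force: 35.0
```

{"method": "play_rows", "body": {
  "increments": [
    [1, 0, 0, 0.3, 0, 0, 0],
    [1, 0, 0, 0, 0, 0, 0],
    [1, 0, 0, 0, 0, 0, 0],
    [1, 0, 0, 0, 0, 0, 0],
    [1, 0, 0, 0, 0, 0, 0],
    [1, 0, 0, 0, 0, 0, 0],
    [1, 0, 0, 0, 0, 0, 0],
    [1, 0, 0, 0, 0, 0, 0]
  ]
}}

```text
t: 12.7
tool_pos: [0.4553, -0.3539, 0.0109]
eef_rot: [-180.0, -0.0, 91.0]
force: [0.1, -0.5, -0.8]
gripper_width: 0.27
finger_force: 35.0
```

{"method": "play_rows", "body": {
  "increments": [
    [1, 0, 0, 0.5, 0, 0, 0],
    [1, 0, 0, 0.5, 0, 0, 0],
    [1, 0, 0, 0, 0, 0, 0],
    [1, 0, 0, 0, 0, 0, 0],
    [1, 0, 0, 0, 0, 0, 0],
    [1, 0, 0, 0, 0, 0, 0],
    [1, 0, 0, 0, 0, 0, 0],
    [1, 0, 0, 0, 0, 0, 0]
  ]
}}

```text
t: 13.37
tool_pos: [0.4553, -0.354, 0.0099]
eef_rot: [180.0, -0.0, 91.0]
force: [-0.6, 0.7, -1.2]
gripper_width: 0.269
finger_force: 35.0
```

{"method": "play_rows", "body": {
  "increments": [
    [0.4, 0, 0, 0, 0, 0, 0],
    [0.3, 0, 0, 0, 0, 0, 0],
    [0.2, 0, 0, 0, 0, 0, 0],
    [0, 0, 0, 0, 0, 0, 0],
    [-0.3, 0, 0, 0, 0, 0, 0],
    [-1, 0, 0, 0, 0, 0, 0],
    [-1, 0, 0, 0, 0, 0, 0],
    [-1, 0, 0, 0, 0, 0, 0]
  ]
}}

```text
t: 14.03
tool_pos: [0.4554, -0.3539, 0.0099]
eef_rot: [180.0, 0.0, 91.0]
force: [-0.0, 0.2, 0.4]
gripper_width: 0.753
finger_force: 0.0
```

{"method": "play_rows", "body": {
  "increments": [
    [-1, 0, 0, 0, 0, 0, 0],
    [-1, 0, 0, 0, 0, 0, 0],
    [-1, 0, 0, -5, 0, 0, 0],
    [-1, 0, 0, -20, 0, 0, 0],
    [-1, 0, 0, -35, 0, 0, 0],
    [-1, 0, 0, -40, 0, 0, 0],
    [-1, 0, 0, -40, 0, 0, 0],
    [-1, 0, 0, -40, 0, 0, 0]
  ]
}}

```text
t: 14.7
tool_pos: [0.4551, -0.3536, 0.1923]
eef_rot: [180.0, 0.0, 91.0]
force: [0.7, -1.4, 0.5]
gripper_width: 1.006
finger_force: 0.0
```

```bash
python3 - <<'E'
from h import *
s=shot("wrist"); t=shot("top"); o=observe();print(o["t"],o["tool_pos"],o["gripper_width"],o["force"])
print(marker(s))
cv2.imwrite("pics/f.png",np.vstack([s[0]["frame"][:330],np.pad(cv2.resize(t[0]["frame"][200:260,120:390],(512,114)),((0,0),(0,0),(0,0)))])[...,::-1])
hsv=cv2.cvtColor(s[0]["frame"],cv2.COLOR_RGB2HSV); m=cv2.inRange(hsv,(100,120,80),(130,255,255))
ct=max(cv2.findContours(m,0,2)[0],key=cv2.contourArea)
P=np.array([ray(s,*x[0],.005)[:2] for x in ct]); r=cv2.minAreaRect((P*1e4).astype(np.float32)); print("mat",r)
E
```

```text
14.8 [ 0.45694053 -0.35562807  0.19697631] 0.9980762225986304 [ 0.08254679 -0.0243989  -0.05076088]
(array([ 0.45434053, -0.3551428 ]), array([-0.0131403,  0.9999136], dtype=float32), np.float32(90.7529), np.float32(0.10985784), np.float32(0.02349353))
mat ((4548.44970703125, -3587.8017578125), (1123.619873046875, 2041.129150390625), 1.0711137056350708)
```

View pics/f.png

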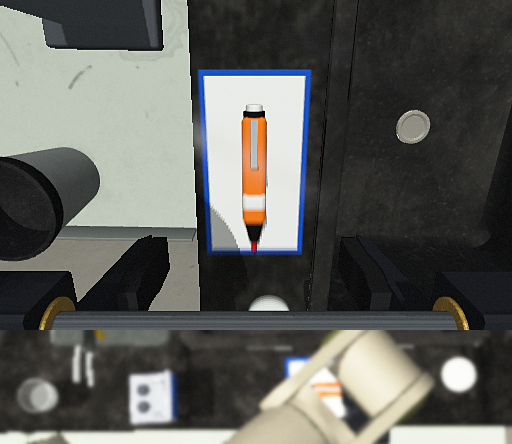

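The marker lies flat and straight on the mat, with its barrel centre at (254,172) within a few mm of the mat's middle. The button is in, the red nib shows at (254,246), and the dish, stop and beaker are unmoved.

```bash
python3 -c "
from cell import *
print(job_done())"
```

```text
the job is handed in; nothing more can be done
None
```

The marker is clicked open, with its button pushed to the hard end against the stop and the red nib out. It lies released, lengthwise on the mat within about 4 mm of its middle. The dish and beaker look unmoved (the wash bottle was never approached), and the job was handed in at about 15 s.

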